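Ready the flip-lid bottle crate

TASK

Get the blue sorting crate ready for bottles. First push its yellow tray fully home with your fingertips on the tray's front; then push the orange tab up from below and flip the white lid over past its balance point, so that it lies back open by its own weight. Only push: do not pinch the tab or reach into the tray, and leave the bottles, saucer, scraper and red switch as they are.

Things in the scene. Friction and masses are not known exactly. Their poses are not given: they have to be found in the camera images.
- crate: blue plastic crate fixed to the table, 120 (x) x 240 (y) x 130 mm high, walls 6 mm; origin at the centre of its underside on the table, its own -x side is the front, towards the robot. Above the tray opening (from 62 mm up) the front is a closed wall. It is turned up to 0.3 rad about the vertical
- lid (a joint): angle of the white lid, 0 = shut (level on the crate), growing as it opens, stop at 2.0 rad (leaning back beyond upright). Free hinge, 0.16 to 0.31 kg: it falls shut below about 1.55 rad and falls open to the stop above that. The lid is 119 mm from hinge to front edge, 240 mm wide and 6 mm thick
- lid_hinge (a point): point on the lid's hinge line, midway along it: along the crate's rear top edge, 130 mm above the table, 60 mm behind the crate's origin. Its axes turn with the lid: y along the hinge line, -x along the lid to its front, z out of its upper face
- lid_tab (a point): middle of the lower front edge of the orange tab, which sticks out 32 mm beyond the lid's front edge, 110 mm wide, 8 mm thick. 152 mm from the hinge line; the tab's underside is 130 mm above the table when the lid is shut, with free space below down to the tray. The upper half of the tab's thickness is set back 6 mm at the front. Same axes as lid_hinge
- tray (a joint): how far the yellow tray is pulled out of the crate (m): 0 = fully home, towards the crate's -x as it grows. Slides with about 1.5 N of friction and stays where left; a stop ends it at 0
- tray_face (a point): centre of the outer face of the yellow tray's chunky front, 31 mm above the table; the front is a solid block 236 mm wide, 35 mm deep and 50 mm high (6 to 56 mm above the table). When home this point is 95 mm in front of the crate's origin. Behind this front is the tray's open pan, 108 x 216 x 40 mm, not to be touched. Axes as the crate's
- bottle_a: crushed green bottle with a white cap, lying flat and loose, about 150 x 65 x 30 mm; origin under its middle, neck towards its own +x. Leave alone
- bottle_b: crushed green bottle with a white cap, lying flat and loose, about 150 x 65 x 30 mm; origin under its middle, neck towards its own +x. Leave alone
- bottle_c: crushed green bottle with a white cap, lying flat and loose, about 150 x 65 x 30 mm; origin under its middle, neck towards its own +x. Leave alone
- saucer: white porcelain saucer, 140 mm across, 20 mm high, loose; origin under its centre. Leave alone
- scraper: steel hand scraper with a wooden handle, lying loose, 200 x 60 x 18 mm; origin under the joint of handle and blade, blade towards its own +x. Leave alone
- light_switch (a joint): red toggle lever, about 50 mm long, on a dark steel block 100 mm high at the right of the table; 0 = off. Leave alone
Mind the look-alikes: they are no part of the job. Leave any pink or turquoise look-alike of the part that bears light_switch alone.

How it is judged:
By the outcome, as a careful person would: the job done as asked, in the order asked, and still so for the second after the job is handed in, with the robot touching nothing.
It also fails if it takes over 50 s, if anything falls off the work surface, if the arm or the gripper's body presses on something with over 40 N, if the wrist force passes 120 N, or if a joint passes its speed limit or range.

ROBOT

A 6-joint arm with a two-finger parallel gripper is mounted at the origin on the work surface. World frame = base frame: x ahead of the robot, y to its left, z up, the work surface at z = 0. Lengths are in mm, angles in degrees, forces in N, time in s.
With the tool pointing down it reaches from about 350 to 850 mm from the base axis. Payload 8.1 kg.
Tool frame: the origin (TCP) lies midway between the tips of the shut fingers; the grasp point (between the pads) lies 19 mm behind it; z points along the fingers, y is the direction in which the jaws open and shut (so a half turn about z gives the same grasp; the last joint's range is limited). The gripper opens to 85 mm and grips with 20 to 120 N. Pads are 22 mm wide; open, the fingers measure 114 mm over their backs; the gripper's body (76 mm by 85 mm) begins 54 mm behind the grasp point. The pads swing forward as they close: fully open they stand 13 mm farther back than shut.
Start: joints at [-70.783, 7.471, 85.268, -0, 87.261, -4.893], TCP at [245.114, -547.653, 231.292] pointing down, gripper open.
Joint ranges: [-169.43, 169.43], [-51.17, 129.36], [1.28, 143.12], [-76.62, 256.62], [0, 156.53], [-152.29, 152.29]. Speed limits (degrees/s): [136.94, 136.94, 159.86, 180, 180, 180].

INTERFACE

Orientations are given as a 3x3 rotation matrix whose columns are the frame's x, y, z axes.
In Python, from bench import arm gives the robot as it stands. The module is installed in compiled form; this text tells all that it offers.
- The arm moves only by the tool jog_arm, never from a script. Its argument "targets" is text: rows parted by semicolons, each of 6 numbers parted by spaces: the shift along the tool's x, y, z in m, then the turn, a rotation vector about the tool's x, y, z in degrees. A call has 1 to 10 rows; each row is the pose to reach, as a shift and turn from the pose commanded when the call began, along the tool's axes at that moment; what a row does not reach only later rows make up. A row lasts 1/8 s, in which the tool goes at most 62.5 mm and 10.7 degrees, less where a joint would pass 70% of its speed; a pose out of reach is approached as far as the arm can. A call with a gripper value outside its range is refused whole. "hand" is the opening, from 0 (shut) to 1 (fully open), set as the call begins (left out, the last holds). The fingers move at their own pace and stop on an object; the grip force is fixed at half the most. Time passes only in rows, so rows that repeat a pose let the fingers close. It gives the time, the measured TCP pose, the force and the opening at its end, in the units of the state.
- arm.read_state(): the state, without advancing time (a new reading comes with each control period).
- arm.camera(name): name is "side" or "top" or "wrist"; returns the picture (400x640x3 uint8, blue, green, red); there is no depth.
- arm.camera_params(name): a dict with "intrinsics" (3x3 intrinsics, pixels), "world_to_cam" (4x4, takes a point from world to camera coordinates). Camera axes: x right, y down, z forward; pixel columns grow to the right and rows downward; lengths in mm; the calibration is good to about 2 mm. A picture is of the moment at which its call begins: read the wrist's pose just before it. camera_params takes no time and is no camera call; for the wrist camera it gives the pose at the moment of the call.
- arm.hand_in(): hands the job in, once; it reports no verdict.
The state is a dict: "clock": time; "joints": joint angles; "joint_velocities": joint speeds; "tau": joint torques, N m; "eef_pos": TCP position; "eef_rot": TCP orientation; "contact_force": force on the tool from outside, world axes, zero at the start; "torque": the same for the moment, N m; "finger_gap": finger opening in mm.
Only numpy, scipy, OpenCV 4.12 (cv2) and the standard library are available. Lean on these libraries where they do the work, as an engineer would, in place of code of your own. Each camera call takes 0.05 s, during which the arm holds its last target. There are 200 camera calls.

## Working session

There is one attempt and no reset: what is moved stays moved. The work goes in short steps, Python scripts to look and compute and a tool call to move; the robot and the scene stay as the last step left them, time stands still between calls to the robot, and variables do not carry over. Pictures are saved under pics/ and viewed, about 8 in all and at most 12, crops included, and the job is handed in when it is done.

Besides the shell and the picture viewer there is one more tool, called after "Request:" by a JSON object that holds its "name" and its "arguments", one argument or row to a line. jog_arm: Moves the arm, as the interface text tells. Its arguments: {"type":"object","properties":{"targets":{"type":"string"},"hand":{"type":"number"}},"required":["targets"]}

```bash
mkdir -p pics
python3 - <<'E'
from bench import arm
import cv2,numpy as np
s=arm.read_state();print(s['clock'],s['eef_pos'],s['eef_rot'],s['contact_force'],s['finger_gap'])
for n in('top','side'):
    cv2.imwrite(f'pics/{n}0.png',arm.camera(n));p=arm.camera_params(n);print(n,np.round(p['intrinsics'],1).tolist(),np.round(p['world_to_cam'],3).tolist())
E
```

```text
0.0 [ 244.91471308 -547.13038871  230.21725839] [[ 9.12761360e-01  4.08492686e-01 -6.52107979e-04]
 [ 4.08493190e-01 -9.12759709e-01  1.73989552e-03]
 [ 1.15516704e-04 -1.85449107e-03 -9.99998274e-01]] [-0.06748679  0.61534886 -0.70782283] 85.5554059444933
top [[476.7, 0.0, 317.4], [0.0, 476.7, 204.7], [0.0, 0.0, 1.0]] [[-0.009, -1.0, 0.004, -164.553], [-0.977, 0.008, -0.211, 567.716], [0.211, -0.006, -0.977, 1777.722], [0.0, 0.0, 0.0, 1.0]]
side [[414.9, 0.0, 321.2], [0.0, 414.9, 195.9], [0.0, 0.0, 1.0]] [[0.855, -0.519, -0.02, -527.516], [-0.273, -0.416, -0.868, 175.053], [0.442, 0.747, -0.497, 1427.259], [0.0, 0.0, 0.0, 1.0]]
```

View pics/top0.png

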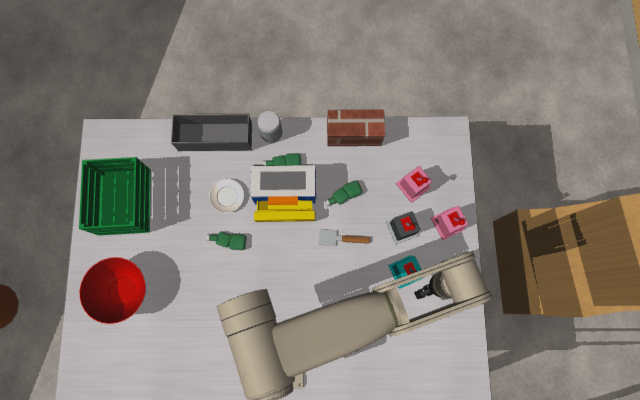

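View pics/side0.png

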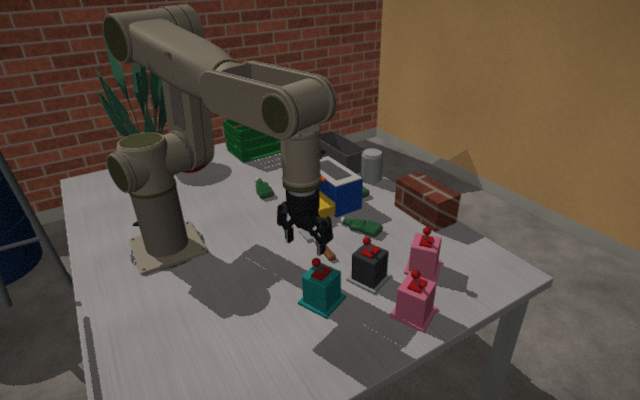

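The top view shows the crate at about (284,190), with the white lid, orange tab (283,201), and yellow tray front (285,212). A bottle lies behind it at (285,160), the saucer to its left at (228,195), a bottle to its right at (343,194), and the scraper in front at (345,238). The nearby switch blocks are the dark one at (405,227), pink at (415,183) and (451,222), and turquoise at (405,268). I won't touch any of them.

```bash
cat > h.py <<'E'
import numpy as np,cv2
from bench import arm
def ray(n,uv,z,P=None):
    p=P or arm.camera_params(n);K=p['intrinsics'];T=np.array(p['world_to_cam']);R=T[:3,:3];c=-R.T@T[:3,3]
    d=R.T@np.linalg.inv(K)@np.array([uv[0],uv[1],1.]);return c+d*(z-c[2])/d[2]
def mask(img,lo,hi):
    return cv2.inRange(cv2.cvtColor(img,cv2.COLOR_BGR2HSV),lo,hi)
E
python3 - <<'E'
from h import *
im=cv2.imread('pics/top0.png');c=im[140:260,200:380]
for n,lo,hi,z in(('yellow',(24,150,90),(34,255,255),56),('orange',(8,150,120),(19,255,255),138),('blue',(105,120,40),(125,255,255),0)):
    m=mask(im,lo,hi);m[:140]=0;m[232:]=0;m[:,:240]=0;m[:,330:]=0
    k,l,st,_=cv2.connectedComponentsWithStats(m)
    for i in range(1,k):
        if st[i,4]<25: continue
        b=cv2.boxPoints(cv2.minAreaRect(np.argwhere(l==i)[:,::-1].astype(np.float32)))
        print(n,st[i],[np.round(ray('top',q,z)[:2]).tolist() for q in b])
cv2.imwrite('pics/c0.png',cv2.resize(c,None,fx=4.4,fy=4.4,interpolation=cv2.INTER_CUBIC))
E
```

```text
yellow [ 254  200   61   22 1047] [[584.0, 78.0], [588.0, -155.0], [506.0, -157.0], [503.0, 74.0]]
orange [268 196  30   9 245] [[584.0, 14.0], [583.0, -94.0], [553.0, -94.0], [554.0, 13.0]]
blue [252 197  15   7  47] [[609.0, 91.0], [620.0, 37.0], [598.0, 32.0], [587.0, 87.0]]
blue [298 196  18   7  60] [[612.0, -92.0], [615.0, -160.0], [591.0, -162.0], [587.0, -93.0]]
```

View pics/c0.png

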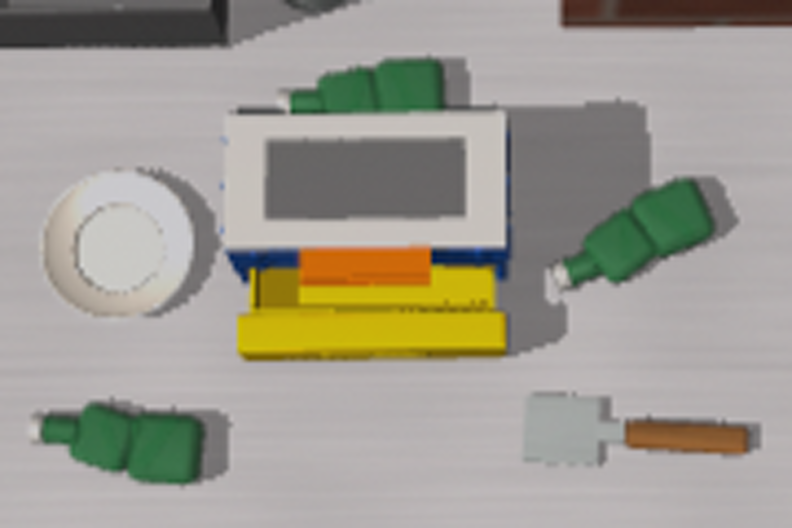

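The crate is nearly square to the base (yaw about 0.5°). The tab's front is at x≈553 and its centre at y≈-40. That puts the crate origin at about (646,-40), the home face at x≈551, and the present face at x≈510, so the tray is about 40 mm out. I'll move in front of it with the fingers shut.

```bash
cat >> h.py <<'E'
from scipy.spatial.transform import Rotation as Ro
def tool(pitch,yaw=0.5):  # pitch = degrees nose up from pointing down
    return (Ro.from_euler('z',yaw,degrees=True)*Ro.from_euler('y',-pitch,degrees=True)).as_matrix()@np.diag([1,-1,-1.])
def rows(goals):
    s=arm.read_state();p=np.array(s['eef_pos']);R=np.array(s['eef_rot'])
    print('t',round(s['clock'],2),'pos',p.round(1),'F',np.round(s['contact_force'],1),'J',np.round(s['joints'],1))
    for g,G in goals:
        print(np.round(R.T@(np.array(g)-p)/1000,3),Ro.from_matrix(R.T@G).as_rotvec(degrees=True).round(1))
E
python3 -c "
from h import *
rows([((430,-41,240),tool(0)),((430,-41,240),tool(30))])"
```

```text
t 0.1 pos [ 245.  -547.2  230.4] F [-0.7 -0.2  0.3] J [-70.8   7.5  85.3   0.   87.3  -4.9]
[ 0.376 -0.386 -0.009] [-0.1  0.  23.6]
[ 0.376 -0.386 -0.009] [-6.3 29.6 23. ]
```

Request:
{"name": "jog_arm", "arguments": {
  "targets": "0.047 -0.048 -0.001 0 0 3;0.094 -0.096 -0.002 0 0 6;0.141 -0.145 -0.003 0 0 9;0.188 -0.193 -0.005 0 0 12;0.235 -0.241 -0.006 0 0 15;0.282 -0.29 -0.007 0 0 18;0.329 -0.338 -0.008 0 0 21;0.376 -0.386 -0.009 -3 15 23.4;0.376 -0.386 -0.009 -6.3 29.6 23;0.376 -0.386 -0.009 -6.3 29.6 23",
  "hand": 0
}}

```text
clock: 1.35
eef_pos: [448.8, -41.8, 239.7]
eef_rot: [[0.872, 0.016, 0.49], [0.012, -1.0, 0.01], [0.49, -0.003, -0.872]]
contact_force: [-29.5, 9.7, 16.7]
finger_gap: -0.2
```

Run:
```python
from h import *
rows([((460,-41,70),tool(45)),((495,-41,30),tool(45))])
P=arm.camera_params('wrist');im=arm.camera('wrist');cv2.imwrite('pics/w0.png',im);import pickle;pickle.dump(P,open('w0.pkl','wb'))
T=np.array(P['world_to_cam']);print('cam',-T[:3,:3].T@T[:3,3])
```

```text
t 1.35 pos [448.8 -41.8 239.7] F [-29.5   9.7  16.7] J [-20.3 -51.2 134.   11.   69.9  67.6]
[-0.073 -0.     0.153] [-0.4 15.7  0.2]
[-0.062  0.     0.205] [-0.4 15.7  0.2]
cam [445.77676658 -41.58823777 403.41218017]
```

View pics/w0.png

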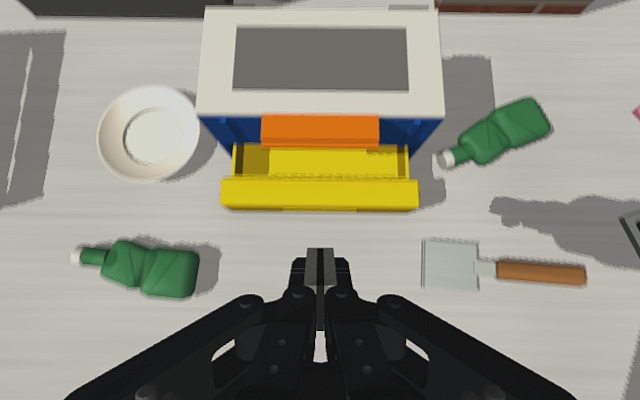

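The wrist view shows the tray front's top-front edge at row ~207, from (220,207) to (418,207). The tab's front lower edge is at row ~147, from u=262 to 378. Joint 2 has reached its end stop at this tilt, so I'll work further out. Next I check the points.

Run:
```python
from h import *;import pickle
P=pickle.load(open('w0.pkl','rb'));im=cv2.imread('pics/w0.png')
for c in (240,300,340,400):
    col=im[100:215,c].astype(int);g=np.abs(np.diff(col,axis=0)).sum(1);print(c,[(100+i,int(g[i])) for i in np.argwhere(g>40)[:,0]])
for n,uv,z in(('faceL',(220,206),56),('faceR',(418,206),56),('backL',(222,181),56),('tabL',(262,147),130),('tabR',(378,146),130),('lidL',(197,114),130),('lidR',(444,116),130),('hingeL',(206,9),136),('hingeR',(440,9),136)):print(n,ray('',uv,z,P).round(0))
```

```text
240 [(np.int64(113), 52), (np.int64(114), 78), (np.int64(115), 56), (np.int64(116), 80), (np.int64(117), 104), (np.int64(172), 50), (np.int64(173), 89), (np.int64(176), 66), (np.int64(206), 46), (np.int64(207), 45), (np.int64(209), 155), (np.int64(211), 51), (np.int64(212), 47), (np.int64(213), 59)]
300 [(np.int64(112), 48), (np.int64(114), 52), (np.int64(115), 88), (np.int64(146), 50), (np.int64(150), 51), (np.int64(176), 48), (np.int64(207), 44), (np.int64(210), 81), (np.int64(211), 61)]
340 [(np.int64(112), 53), (np.int64(115), 96), (np.int64(177), 60), (np.int64(210), 88), (np.int64(211), 60), (np.int64(213), 57)]
400 [(np.int64(114), 43), (np.int64(115), 57), (np.int64(116), 68), (np.int64(117), 106), (np.int64(118), 84), (np.int64(119), 44), (np.int64(152), 44), (np.int64(153), 42), (np.int64(178), 53), (np.int64(179), 45), (np.int64(207), 42), (np.int64(208), 48), (np.int64(211), 155), (np.int64(212), 56), (np.int64(213), 46)]
faceL [511.  76.  56.]
faceR [ 515. -154.   56.]
backL [541.  76.  56.]
tabL [555.  16. 130.]
tabR [558. -94. 130.]
lidL [588.  81. 130.]
lidR [ 589. -159.  130.]
hingeL [702.  80. 136.]
hingeR [ 705. -160.  136.]
```

```bash
python3 -c "
from h import *
rows([((485,-39,100),tool(40,1)),((485,-39,31),tool(40,1))])"
```

```text
t 1.4 pos [447.8 -42.8 233.2] F [ 2.6  1.1 -7.2] J [-20.6 -51.  134.5  11.1  69.6  67.3]
[-0.032 -0.003  0.135] [-0.1 11.  -0.3]
[-0.066 -0.002  0.195] [-0.1 11.  -0.3]
```

Request:
{"name": "jog_arm", "arguments": {
  "targets": "-0.008 -0.001 0.034 0 3 0;-0.016 -0.001 0.068 0 6 0;-0.024 -0.002 0.1 0 8 0;-0.032 -0.003 0.135 0 11 0;-0.032 -0.003 0.135 0 11 0;-0.032 -0.003 0.135 0 11 0"
}}

```text
clock: 2.15
eef_pos: [489.1, -41.8, 182.0]
eef_rot: [[0.789, 0.011, 0.615], [0.008, -1.0, 0.008], [0.615, -0.001, -0.789]]
contact_force: [-0.3, -0.5, -0.4]
finger_gap: 0.3
```

```bash
python3 -c "
from h import *
R=np.array(arm.read_state()['eef_rot']);print(R.round(3))
rows([((485,-39,31),tool(40,1)),((553,-39,31),tool(40,1))])"
```

```text
[[ 0.789  0.011  0.615]
 [ 0.008 -1.     0.008]
 [ 0.615 -0.001 -0.789]]
t 2.15 pos [489.1 -41.8 182. ] F [-0.3 -0.5 -0.4] J [-20.6 -51.1 143.   16.2  53.2  63.2]
[-0.096 -0.003  0.117] [ 0.2  2.1 -0.3]
[-0.042 -0.002  0.158] [ 0.2  2.1 -0.3]
```

```bash
cat > kin.py <<'E'
from h import *
from scipy.optimize import least_squares
def fk(q,k):
    d,h,a1,L1,e,L2,L3=k;q=np.asarray(q,float)
    R1=Ro.from_euler('z',q[0],degrees=True);Ra=R1*Ro.from_euler('y',q[1],degrees=True);Rb=R1*Ro.from_euler('y',q[1]+q[2],degrees=True)
    Rt=Rb*Ro.from_euler('ZYZ',[q[3],q[4],q[5]+90],degrees=True)
    return R1.apply([a1,d,h])+Ra.apply([0,0,L1])+Rb.apply([e,0,L2])+Rt.apply([0,0,L3]),Rt
E
python3 - <<'E'
from kin import *
S=[([-70.783,7.471,85.268,0,87.261,-4.893],[245.114,-547.653,231.292]),([-20.3,-51.2,134,11,69.9,67.6],[448.8,-41.8,239.7]),([-20.6,-51,134.5,11.1,69.6,67.3],[447.8,-42.8,233.2]),([-20.6,-51.1,143,16.2,53.2,63.2],[489.1,-41.8,182])]
for q,p in S: print(fk(q,[0]*7)[1].as_matrix().round(2).tolist())
for fix in (1,0):
    f=lambda k:np.concatenate([fk(q,np.r_[k[:2],0 if fix else k[2],k[3],0 if fix else k[4],k[5:]])[0]-p for q,p in S]+[(np.array(k)-[-50,350,0,400,0,400,250])*.003])
    r=least_squares(f,[-50,350,0,400,0,400,250]);print(r.x.round(1),r.fun.round(1))
E
```

```text
[[0.91, 0.41, -0.0], [0.41, -0.91, 0.0], [0.0, -0.0, -1.0]]
[[0.87, 0.02, 0.49], [0.01, -1.0, 0.01], [0.49, -0.0, -0.87]]
[[0.87, 0.01, 0.49], [0.01, -1.0, 0.01], [0.49, -0.0, -0.87]]
[[0.79, 0.01, 0.62], [0.01, -1.0, 0.01], [0.62, -0.0, -0.79]]
[ 53.6 254.    0.  354.    0.  553.  349.4] [ 2.5  0.3 -2.1 -3.1  0.9  0.9 -2.7  0.1  0.7  4.1 -2.9  0.5  0.3 -0.3
  0.  -0.1  0.   0.5  0.3]
[ 51.2 320.7  -3.1 370.3  64.3 556.5 365.9] [ 0.  -0.  -0.1  0.2  0.2  0.2 -0.2 -0.2 -0.2 -0.  -0.   0.1  0.3 -0.1
 -0.  -0.1  0.2  0.5  0.3]
```

```bash
cat >> kin.py <<'E'
K=[51.2,320.7,-3.1,370.3,64.3,556.5,365.9]
LO=np.array([-169,-50.5,2.5,-76,1,-152]);HI=np.array([169,129,142,256,156,152])
def ik(p,R,q0):
    R=Ro.from_matrix(R)
    f=lambda q:np.r_[fk(q,K)[0]-p,(fk(q,K)[1].inv()*R).as_rotvec()*200]
    best=None
    for s in [q0]+[[a,b,c,w,90,u] for a in(-40,0,40) for b,c in((0,90),(-30,120)) for w,u in((0,0),(60,-60),(-50,50),(120,-90))]:
        r=least_squares(f,np.clip(s,LO+1,HI-1),bounds=(LO,HI),max_nfev=60)
        if r.cost<1: return r.x
    return None
E
cat > t.py <<'E'
from kin import *
q0=arm.read_state()['joints']
def show(n,p,pit,yaw):
    q=ik(np.array(p),tool(pit,yaw),q0);print(n,pit,yaw,None if q is None else q.round(0))
for pit in(20,30,40):
    for yaw in(0,40,-40,70,-70):
        for x in(485,553): show('tray%d'%x,(x,-39,31),pit,yaw)
for pit in(60,75,90):
    for yaw in(0,40,-40,70,-70):
        for n,p in(('lid0',(575,-39,105)),('lid1',(718,-39,275))): show(n,p,pit,yaw)
E
timeout 300 python3 t.py
```

```text
tray485 20 0 [-14. -18. 133.   7.  45.  72.]
tray553 20 0 [-12.  -5. 123.   6.  43.  74.]
tray485 20 40 [-24.  -9. 126.  22.  56.  14.]
tray553 20 40 [-21.   2. 116.  22.  54.  18.]
tray485 20 -40 [ -1. -12. 129. -17.  49. 138.]
tray553 20 -40 [ -1.  -0. 118. -17.  48. 139.]
tray485 20 70 [-26.   1. 117.  22.  66. -15.]
tray553 20 70 [-23.  11. 106.  22.  66. -12.]
tray485 20 -70 None
tray553 20 -70 None
tray485 30 0 None
tray553 30 0 [-14. -12. 132.  13.  31.  66.]
tray485 30 40 [-32. -11. 131.  35.  55.  -2.]
tray553 30 40 [-27.  -0. 121.  36.  52.   2.]
tray485 30 -40 None
tray553 30 -40 None
tray485 30 70 [-33.   4. 117.  31.  69. -27.]
tray553 30 70 [-29.  13. 107.  32.  69. -23.]
tray485 30 -70 None
tray553 30 -70 None
tray485 40 0 None
tray553 40 0 [-16. -17. 141.  32.  20.  47.]
tray485 40 40 [-40.  -9. 134.  49.  58. -18.]
tray553 40 40 [-34.   1. 125.  50.  54. -15.]
tray485 40 -40 None
tray553 40 -40 None
tray485 40 70 [-39.  10. 115.  39.  74. -37.]
tray553 40 70 [-34.  18. 106.  41.  73. -32.]
tray485 40 -70 None
tray553 40 -70 None
lid0 60 0 None
lid1 60 0 [-13. -18. 12
[... 284 characters left out ...]
70 None
lid0 75 0 None
lid1 75 0 [-14. -16. 133. 129.  18. -44.]
lid0 75 40 [-48.  17. 125.  82.  77. -50.]
lid1 75 40 [-36.   9. 109.  83.  71. -25.]
lid0 75 -40 None
lid1 75 -40 None
lid0 75 70 [-44.  36.  96.  63.  97. -47.]
lid1 75 70 [-36.  34.  77.  70.  99. -25.]
lid0 75 -70 [  27.   31.  104.  -74.   85. -135.]
lid1 75 -70 None
lid0 90 0 None
lid1 90 0 [-15.  -3. 135. 158.  43. -74.]
lid0 90 40 [-50.  34. 119.  90.  90. -63.]
lid1 90 40 [-38.  19. 109.  98.  80. -39.]
lid0 90 -40 [  25.   30.  126.  247.   80. -112.]
lid1 90 -40 [  18.   14.  115.  248.   66. -136.]
lid0 90 70 [-45.  48.  91.  70. 106. -52.]
lid1 90 70 [-37.  42.  76.  82. 105. -29.]
lid0 90 -70 None
lid1 90 -70 None
```

```bash
cat > t.py <<'E'
from kin import *
q=arm.read_state()['joints']
W=[((475,-38,182),45,20),((470,-35,182),50,40),((470,-35,31),50,40),((535,-35,31),50,40)]
for p,pi,y in W:
    q=ik(np.array(p,float),tool(pi,y),q);print(p,pi,y,None if q is None else q.round(0))
rows([(p,tool(pi,y)) for p,pi,y in W])
im=cv2.imread('pics/top0.png')
for n,uv,z in(('dark',(405,225),100),('turq',(405,266),100),('scrL',(320,238),10),('scrR',(371,240),10)):print(n,ray('top',uv,z).round(0))
E
python3 t.py
```

```text
(475, -38, 182) 45 20 NoneTraceback (most recent call last):
  File "t.py", line 5, in <module>
    q=ik(np.array(p,float),tool(pi,y),q);print(p,pi,y,None if q is None else q.round(0))
  File "kin.py", line 15, in ik
    r=least_squares(f,np.clip(s,LO+1,HI-1),bounds=(LO,HI),max_nfev=60)
                      ~~~~~~~^^^^^^^^^^^^^
    return _wrapfunc(a, 'clip', a_min, a_max, out=out, **kwargs)
    return _wrapit(obj, method, *args, **kwds)
    result = getattr(arr, method)(*args, **kwds)
    return um.clip(a, min, max, out=out, **kwargs)
           ~~~~~~~^^^^^^^^^^^^^^^^^^^^^^^^^^^^^^^^
TypeError: '>=' not supported between instances of 'NoneType' and 'float'
```

```bash
sed -i 's/^W=.*/W=[((480,-40,210),20,20),((475,-37,200),25,40),((470,-35,182),50,40),((470,-35,31),50,40),((535,-35,31),50,40)]/; s/^    q=ik.*/    r=ik(np.array(p,float),tool(pi,y),q);q=q if r is None else r;print(p,pi,y,None if r is None else r.round(0))/' t.py; python3 t.py
```

```text
(480, -40, 210) 20 20 [-21. -29. 122.  14.  72.  47.]
(475, -37, 200) 25 40 [-29. -27. 122.  24.  76.  17.]
(470, -35, 182) 50 40 [-49. -29. 136.  52.  78. -13.]
(470, -35, 31) 50 40 [-49.  -5. 138.  59.  64. -35.]
(535, -35, 31) 50 40 [-42.   3. 130.  62.  59. -32.]
t 2.15 pos [489.1 -41.8 182. ] F [-0.3 -0.5 -0.4] J [-20.6 -51.1 143.   16.2  53.2  63.2]
[ 0.01  -0.002 -0.028] [  9.4 -17.8 -17. ]
[-0.    -0.005 -0.023] [ 20.5 -12.4 -33.7]
[-0.015 -0.007 -0.012] [ 27.3  11.6 -28.4]
[-0.108 -0.007  0.107] [ 27.3  11.6 -28.4]
[-0.057 -0.006  0.147] [ 27.3  11.6 -28.4]
dark [ 478. -496.  100.]
turq [ 325. -489.  100.]
scrL [ 444. -179.   10.]
scrR [ 435. -378.   10.]
```

Request:
{"name": "jog_arm", "arguments": {
  "targets": "0.005 -0.001 -0.014 4.7 -9 -8.5;0.01 -0.002 -0.028 9.4 -17.8 -17;0.005 -0.003 -0.026 15 -15 -25;0 -0.005 -0.023 20.5 -12.4 -33.7;-0.007 -0.006 -0.018 24 -0.5 -31;-0.015 -0.007 -0.012 27.3 11.6 -28.4;-0.015 -0.007 -0.012 27.3 11.6 -28.4;-0.015 -0.007 -0.012 27.3 11.6 -28.4;-0.015 -0.007 -0.012 27.3 11.6 -28.4;-0.015 -0.007 -0.012 27.3 11.6 -28.4"
}}

```text
clock: 3.4
eef_pos: [470.4, -35.0, 182.9]
eef_rot: [[0.491, 0.644, 0.587], [0.415, -0.765, 0.492], [0.766, 0.002, -0.643]]
contact_force: [0.8, -0.5, 0.8]
finger_gap: -0.3
```

```bash
sed -i 's/^W=.*/W=[((470,-35,31),50,40),((485,-35,31),50,40),((535,-35,31),50,40)]/' t.py; python3 t.py|head -7
```

```text
(470, -35, 31) 50 40 [-49.  -5. 138.  59.  64. -35.]
(485, -35, 31) 50 40 [-47.  -3. 136.  60.  62. -34.]
(535, -35, 31) 50 40 [-42.   3. 130.  62.  59. -32.]
t 3.4 pos [470.4 -35.  182.9] F [ 0.8 -0.5  0.8] J [-48.7 -29.2 136.4  51.5  78.  -12.7]
[-0.116 -0.001  0.097] [0.  0.  0.1]
[-0.109  0.009  0.106] [0.  0.  0.1]
[-0.085  0.041  0.136] [0.  0.  0.1]
```

Excellent fit. Next I go down in front of the tray.

Request:
{"name": "jog_arm", "arguments": {
  "targets": "-0.03 0 0.025 0 0 0;-0.06 0 0.05 0 0 0;-0.09 -0.001 0.075 0 0 0;-0.116 -0.001 0.097 0 0 0;-0.109 0.009 0.106 0 0 0;-0.109 0.009 0.106 0 0 0"
}}

```text
clock: 4.15
eef_pos: [485.1, -34.6, 30.6]
eef_rot: [[0.491, 0.644, 0.586], [0.415, -0.765, 0.493], [0.766, 0.001, -0.643]]
contact_force: [-0.1, 0.0, -0.2]
finger_gap: 0.2
```

Run:
```python
from h import *
rows([((x,-35,31),tool(50,40)) for x in (500,515,530,545)])
cv2.imwrite('pics/s1.png',cv2.resize(arm.camera('side')[100:300,200:460],None,fx=3,fy=3))
```

```text
t 4.15 pos [485.1 -34.6  30.6] F [-0.1  0.  -0.2] J [-46.9  -3.4 136.3  59.9  62.1 -34.2]
[0.007 0.01  0.008] [-0.  -0.   0.1]
[0.015 0.02  0.017] [-0.  -0.   0.1]
[0.022 0.029 0.026] [-0.  -0.   0.1]
[0.03  0.039 0.035] [-0.  -0.   0.1]
```

View pics/s1.png

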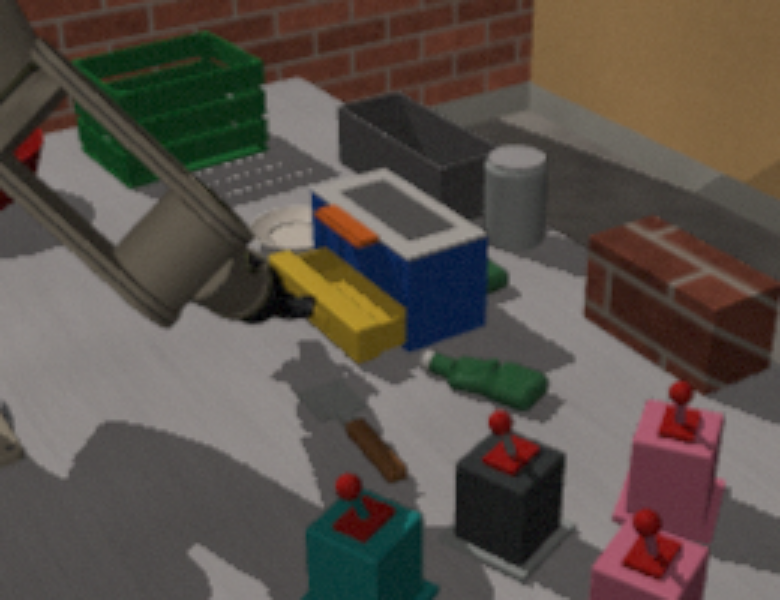

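The view shows the fingertips (about (300,300)) just in front of the tray face, with everything else clear. I'll push in small steps and watch the force.

Request:
{"name": "jog_arm", "arguments": {
  "targets": "0.007 0.01 0.008 0 0 0;0.011 0.015 0.013 0 0 0;0.015 0.02 0.017 0 0 0;0.019 0.025 0.022 0 0 0;0.022 0.029 0.026 0 0 0;0.022 0.029 0.026 0 0 0"
}}

```text
clock: 4.95
eef_pos: [529.2, -35.1, 30.4]
eef_rot: [[0.492, 0.643, 0.587], [0.413, -0.766, 0.492], [0.766, 0.0, -0.642]]
contact_force: [0.3, -0.2, -0.2]
finger_gap: -0.0
```

```bash
python3 -c "
from h import *
rows([((x,-35,31),tool(50,40)) for x in (534,538,542,546,550)])"
```

```text
t 4.95 pos [529.2 -35.1  30.4] F [ 0.3 -0.2 -0.2] J [-42.    2.3 130.7  62.4  58.9 -32.2]
[0.003 0.003 0.002] [ 0. -0.  0.]
[0.005 0.006 0.005] [ 0. -0.  0.]
[0.007 0.008 0.007] [ 0. -0.  0.]
[0.009 0.011 0.009] [ 0. -0.  0.]
[0.011 0.013 0.012] [ 0. -0.  0.]
```

Request:
{"name": "jog_arm", "arguments": {
  "targets": "0.003 0.003 0.002 0 0 0;0.005 0.006 0.005 0 0 0;0.005 0.006 0.005 0 0 0"
}}

```text
clock: 5.32
eef_pos: [538.4, -35.2, 31.0]
eef_rot: [[0.492, 0.642, 0.587], [0.413, -0.766, 0.492], [0.766, 0.0, -0.642]]
contact_force: [0.6, 0.9, -1.2]
finger_gap: 0.1
```

Request:
{"name": "jog_arm", "arguments": {
  "targets": "0.001 0.0013 0.0012 0 0 0;0.002 0.0026 0.0023 0 0 0;0.002 0.0026 0.0023 0 0 0"
}}

```text
clock: 5.7
eef_pos: [542.3, -35.3, 31.1]
eef_rot: [[0.492, 0.642, 0.587], [0.413, -0.766, 0.492], [0.766, 0.0, -0.643]]
contact_force: [-1.3, -0.0, -0.2]
finger_gap: -0.0
```

Request:
{"name": "jog_arm", "arguments": {
  "targets": "0.001 0.0013 0.0012 0 0 0;0.002 0.0026 0.0023 0 0 0;0.002 0.0026 0.0023 0 0 0"
}}

```text
clock: 6.08
eef_pos: [544.6, -35.0, 30.4]
eef_rot: [[0.493, 0.644, 0.585], [0.413, -0.765, 0.493], [0.765, -0.001, -0.644]]
contact_force: [-27.4, -8.3, 13.3]
finger_gap: 0.1
```

The force rose sharply to about 27 N at the stop, after roughly 43 mm of travel, so the tray is home. I back off, check it from the top, and plan the lid path.

Request:
{"name": "jog_arm", "arguments": {
  "targets": "-0.012 -0.016 -0.014 0 0 0;-0.025 -0.033 -0.03 0 0 0;-0.025 -0.033 -0.03 0 0 0"
}}

```text
clock: 6.45
eef_pos: [494.3, -35.3, 31.0]
eef_rot: [[0.493, 0.641, 0.588], [0.412, -0.767, 0.491], [0.766, -0.0, -0.643]]
contact_force: [0.2, -0.8, 0.2]
finger_gap: 0.2
```

```bash
cat > t.py <<'E'
from kin import *
im=arm.camera('top');cv2.imwrite('pics/t1.png',cv2.resize(im[140:260,200:380],None,fx=4.4,fy=4.4,interpolation=cv2.INTER_CUBIC))
q=arm.read_state()['joints']
def lid(t):
    t=np.radians(t);return (707-140*np.cos(t)-12*np.sin(t),-33,130+140*np.sin(t)-12*np.cos(t))
W=[((490,-35,70),65,40),((490,-35,104),80,40),((567,-33,104),80,40)]+[(lid(t),80,40) for t in(0,20,40,60,80,90,102)]
for p,pi,y in W:
    r=ik(np.array(p,float),tool(pi,y),q);q=q if r is None else r;print(np.round(p),pi,None if r is None else r.round(0))
rows([(p,tool(pi,y)) for p,pi,y in W[:3]])
E
python3 t.py
```

```text
[490 -35  70] 65 [-55.   5. 135.  70.  74. -48.]
[490 -35 104] 80 [-60.  17. 132.  76.  87. -59.]
[567 -33 104] 80 [-50.  22. 125.  85.  82. -56.]
[567. -33. 118.] 80 [-50.  19. 125.  84.  82. -54.]
[571. -33. 167.] 80 [-49.  11. 127.  84.  82. -47.]
[592. -33. 211.] 80 [-47.   6. 126.  84.  81. -41.]
[627. -33. 245.] 80 [-44.   4. 122.  86.  79. -35.]
[671. -33. 266.] 80 [-40.   7. 116.  87.  76. -32.]
[695. -33. 270.] 80 [-38.   9. 113.  88.  75. -31.]
[724. -33. 269.] 80 [-36.  13. 109.  89.  73. -30.]
t 6.5 pos [495.3 -35.8  31.5] F [ 0.5 -0.6  0.2] J [-45.8  -2.3 135.1  60.6  61.3 -33.6]
[ 0.027 -0.004 -0.027] [ 0.2 15.  -0. ]
[ 0.053 -0.004 -0.049] [ 0.2 30.  -0. ]
[ 0.092  0.044 -0.003] [ 0.2 30.  -0. ]
```

View pics/t1.png

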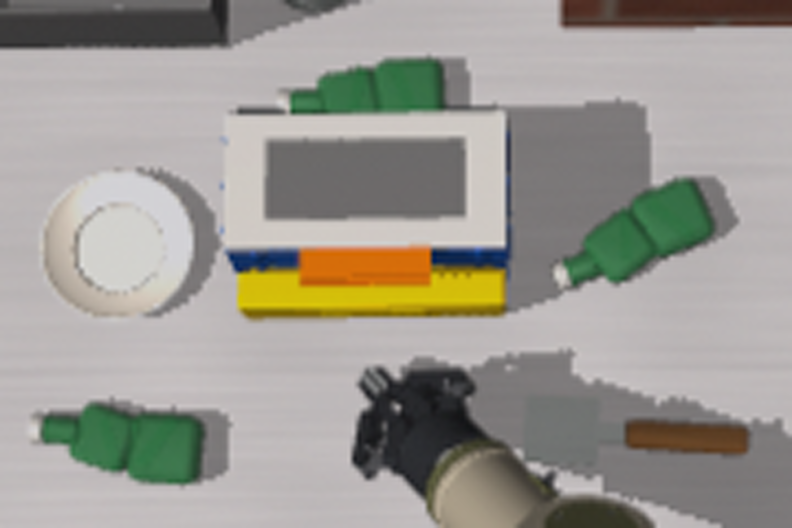

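The tray front now sits tight against the blue wall. The gripper linkage is wide, so I'll use the right half of the tab (TCP y≈-60) to keep only the fingertips under it.

Run:
```python
from kin import *
W=[((490,-50,70),65,40),((490,-60,103),80,40),((567,-60,103),80,40)]
q=arm.read_state()['joints']
for p,pi,y in W+[((724,-60,269),80,40)]:
    r=ik(np.array(p,float),tool(pi,y),q);print(r.round(0))
rows([(p,tool(pi,y)) for p,pi,y in W])
```

```text
[-56.   6. 133.  69.  75. -48.]
[-62.  19. 129.  75.  88. -58.]
[-52.  23. 122.  82.  83. -55.]
[-39.  15. 107.  87.  75. -30.]
t 6.5 pos [495.3 -35.8  31.5] F [ 0.5 -0.6  0.2] J [-45.8  -2.3 135.1  60.6  61.3 -33.6]
[ 0.021  0.007 -0.035] [ 0.2 15.  -0. ]
[ 0.042  0.015 -0.061] [ 0.2 30.  -0. ]
[ 0.08   0.065 -0.016] [ 0.2 30.  -0. ]
```

Request:
{"name": "jog_arm", "arguments": {
  "targets": "0.01 0.004 -0.017 0 7.5 0;0.021 0.007 -0.035 0 15 0;0.032 0.011 -0.048 0 22.5 0;0.042 0.015 -0.061 0 30 0;0.042 0.015 -0.061 0 30 0;0.055 0.032 -0.046 0 30 0;0.068 0.048 -0.031 0 30 0;0.08 0.065 -0.016 0 30 0;0.08 0.065 -0.016 0 30 0"
}}

```text
clock: 7.62
eef_pos: [568.5, -59.7, 103.5]
eef_rot: [[0.132, 0.644, 0.754], [0.116, -0.765, 0.633], [0.984, 0.004, -0.176]]
contact_force: [-0.7, 0.3, -0.1]
finger_gap: 0.0
```

Run:
```python
from h import *
def lid(t):
    t=np.radians(t);return (707-140*np.cos(t)-12*np.sin(t),-60,130+140*np.sin(t)-12*np.cos(t))
rows([(lid(t),tool(80,40)) for t in range(0,105,6)])
cv2.imwrite('pics/s2.png',cv2.resize(arm.camera('side')[130:240,250:400],None,fx=5,fy=5,interpolation=cv2.INTER_CUBIC))
```

```text
t 7.62 pos [568.5 -59.7 103.5] F [-0.7  0.3 -0.1] J [-51.8  23.2 122.1  82.7  82.8 -55.2]
[ 0.014 -0.001 -0.004] [-0.   0.1  0.2]
[ 0.028 -0.001 -0.007] [-0.   0.1  0.2]
[ 0.043 -0.    -0.009] [-0.   0.1  0.2]
[ 0.058  0.002 -0.009] [-0.   0.1  0.2]
[ 0.072  0.004 -0.009] [-0.   0.1  0.2]
[ 0.086  0.008 -0.007] [-0.   0.1  0.2]
[ 0.1    0.012 -0.004] [-0.   0.1  0.2]
[0.113 0.018 0.   ] [-0.   0.1  0.2]
[0.125 0.024 0.005] [-0.   0.1  0.2]
[0.137 0.031 0.012] [-0.   0.1  0.2]
[0.147 0.038 0.019] [-0.   0.1  0.2]
[0.156 0.046 0.027] [-0.   0.1  0.2]
[0.165 0.055 0.036] [-0.   0.1  0.2]
[0.171 0.064 0.045] [-0.   0.1  0.2]
[0.177 0.073 0.055] [-0.   0.1  0.2]
[0.181 0.082 0.066] [-0.   0.1  0.2]
[0.183 0.092 0.077] [-0.   0.1  0.2]
[0.184 0.101 0.088] [-0.   0.1  0.2]
```

View pics/s2.png

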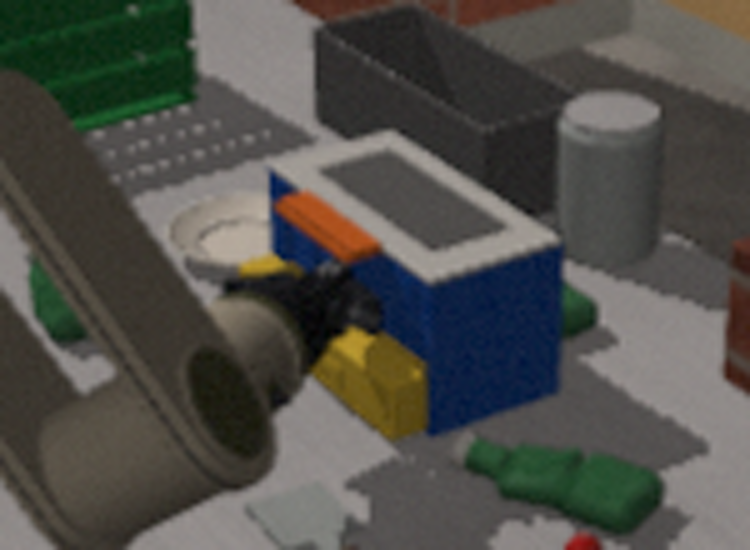

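The fingers are under the right part of the tab, at about (330,270), and touching nothing. Now I lift along the arc.

Request:
{"name": "jog_arm", "arguments": {
  "targets": "0.014 -0.001 -0.004 0 0 0;0.028 -0.001 -0.007 0 0 0;0.043 0 -0.009 0 0 0;0.058 0.002 -0.009 0 0 0;0.072 0.004 -0.009 0 0 0;0.086 0.008 -0.007 0 0 0;0.1 0.012 -0.004 0 0 0;0.113 0.018 0 0 0 0"
}}

```text
clock: 8.68
eef_pos: [593.8, -60.9, 214.9]
eef_rot: [[0.133, 0.642, 0.755], [0.112, -0.766, 0.633], [0.985, 0.0, -0.173]]
contact_force: [0.9, 0.6, -1.1]
finger_gap: 0.0
```

Run:
```python
from h import *
def lid(t):
    t=np.radians(t);return (707-140*np.cos(t)-12*np.sin(t),-60,130+140*np.sin(t)-12*np.cos(t))
rows([(lid(t),tool(80,40)) for t in range(48,109,6)])
cv2.imwrite('pics/s3.png',cv2.resize(arm.camera('side')[110:240,240:400],None,fx=4,fy=4,interpolation=cv2.INTER_CUBIC))
```

```text
t 8.68 pos [593.8 -60.9 214.9] F [ 0.9  0.6 -1.1] J [-49.3   7.4 123.   82.8  83.  -40. ]
[0.012 0.006 0.007] [ 0. -0.  0.]
[0.024 0.013 0.013] [ 0. -0.  0.]
[0.034 0.02  0.02 ] [ 0. -0.  0.]
[0.044 0.028 0.028] [ 0. -0.  0.]
[0.052 0.037 0.037] [ 0. -0.  0.]
[0.058 0.046 0.047] [ 0. -0.  0.]
[0.064 0.055 0.057] [ 0. -0.  0.]
[0.068 0.064 0.067] [ 0. -0.  0.]
[0.07  0.074 0.078] [ 0. -0.  0.]
[0.071 0.083 0.09 ] [ 0. -0.  0.]
[0.07  0.093 0.101] [ 0. -0.  0.]
```

View pics/s3.png

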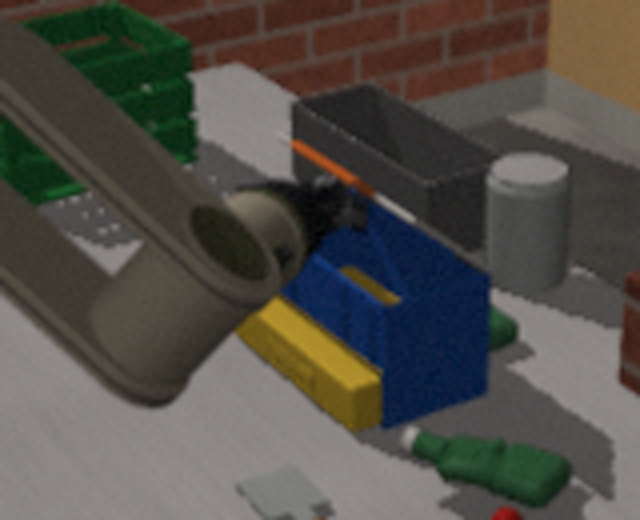

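The lid rides on the fingertips at about 45° and the tray is still home. I continue past the balance point.

Request:
{"name": "jog_arm", "arguments": {
  "targets": "0.012 0.006 0.007 0 0 0;0.024 0.013 0.013 0 0 0;0.034 0.02 0.02 0 0 0;0.044 0.028 0.028 0 0 0;0.052 0.037 0.037 0 0 0;0.058 0.046 0.047 0 0 0;0.064 0.055 0.057 0 0 0;0.068 0.064 0.067 0 0 0;0.07 0.074 0.078 0 0 0;0.071 0.083 0.09 0 0 0"
}}

```text
clock: 9.98
eef_pos: [725.0, -59.9, 268.3]
eef_rot: [[0.133, 0.642, 0.755], [0.111, -0.767, 0.632], [0.985, 0.0, -0.173]]
contact_force: [-0.3, 1.3, 0.1]
finger_gap: 0.1
```

Run:
```python
from h import *
rows([((640,-60,275),tool(80,40)),((540,-60,275),tool(80,40))])
cv2.imwrite('pics/s4.png',cv2.resize(arm.camera('side')[90:240,240:400],None,fx=4,fy=4,interpolation=cv2.INTER_CUBIC))
```

```text
t 9.97 pos [725.  -59.9 268.3] F [-0.3  1.3  0.1] J [-38.4  14.8 106.9  87.5  74.9 -30.4]
[-0.005 -0.055 -0.065] [ 0.1 -0.   0. ]
[-0.018 -0.119 -0.141] [ 0.1 -0.   0. ]
```

View pics/s4.png

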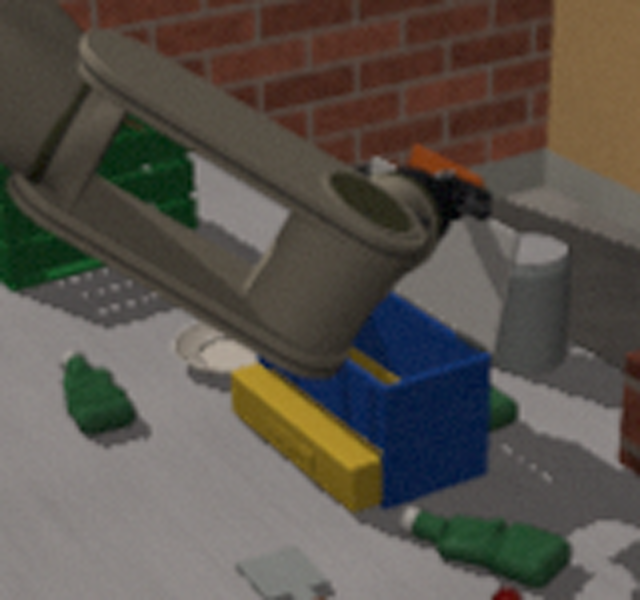

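The lid leans back well beyond upright. I retreat straight back and check.

Request:
{"name": "jog_arm", "arguments": {
  "targets": "-0.002 -0.028 -0.032 0 0 0;-0.005 -0.055 -0.065 0 0 0;-0.011 -0.087 -0.103 0 0 0;-0.018 -0.119 -0.141 0 0 0;-0.018 -0.119 -0.141 0 0 0;-0.018 -0.119 -0.141 0 0 0;-0.018 -0.119 -0.141 0 0 0;-0.018 -0.119 -0.141 0 0 0"
}}

```text
clock: 11.02
eef_pos: [539.2, -59.5, 275.2]
eef_rot: [[0.133, 0.643, 0.754], [0.112, -0.766, 0.633], [0.985, 0.0, -0.173]]
contact_force: [-0.1, -0.9, -0.3]
finger_gap: 0.1
```

Run:
```python
from h import *
s=arm.read_state();print(s['clock'],s['eef_pos'],s['contact_force'])
a=arm.camera('side')[90:350,200:480];b=arm.camera('top')[110:290,180:480]
cv2.imwrite('pics/f.png',np.hstack([cv2.resize(a,(400,371)),cv2.resize(b,(400,371))]))
```

```text
11.025 [539.24675643 -59.48868188 275.21886958] [-0.14338901 -0.90230821 -0.25781503]
```

View pics/f.png

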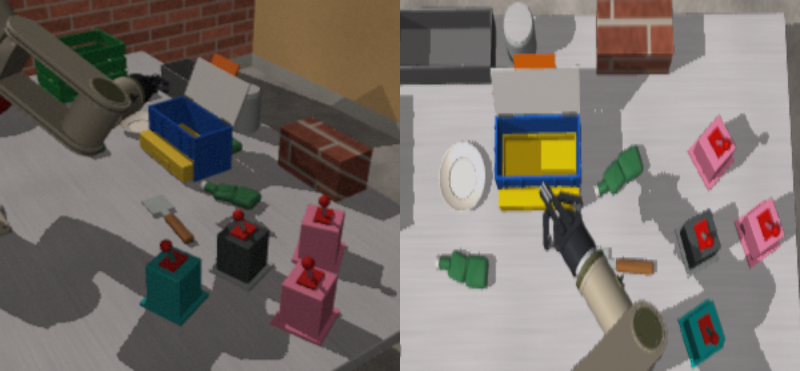

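The lid lies back open, the tray is home, and the arm is clear of everything, so I'm handing in.

```bash
python3 -c "
from bench import arm
print(arm.hand_in())"
```

```text
the job is handed in; nothing more can be done
None
```

I pushed the tray home first, then lifted the lid by its tab until it fell back open, and handed the job in at about 11 s of the 50 s allowed.

- **Tray:** I pushed its front with shut fingertips for about 43 mm, until the force rose to about 27 N at the stop. The later pictures show the front tight against the crate wall.
- **Lid:** I lifted the right half of the orange tab from below along the hinge arc, to about 102°. In the last top and side pictures it leans back on its own with the arm clear of it, and the force reading is about 0 to 1 N.
- **Other things:** In the last pictures the saucer, scraper, switches and two of the bottles look unmoved. The third bottle, behind the crate, was mostly hidden by the open lid, so I could not fully check it, but nothing went near it.
- **One thing that went wrong:** early on, the first tilted pose in front of the crate was out of reach. Joint 2 came to rest at its end stop (read as about -51.2° against -51.17°), and joint 3 briefly came to its own (143.0° against 143.12°). The wrist force read about 30 N at that moment, with nothing being touched. I then approached from the right with the tool turned 40°, which kept all joints away from their ends.

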